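# Put the tin away in the third gap of the popcorn stand's tin rack

## Robot

A 6-joint arm with a two-finger parallel gripper is mounted at the origin on the work surface. World frame = base frame: x ahead of the robot, y to its left, z up, the work surface at z = 0. Lengths are in m, angles in degrees, forces in N, time in s.
With the tool pointing down it reaches from about 0.25 to 0.725 m from the base axis. Payload 9.7 kg.
Tool frame: the origin (TCP) lies at the very end of the fingers, on their centre line; the grasp point (between the pads) lies grasp_offset behind it (grasp_offset is the distance from the TCP to the grasp point, in m); z points along the fingers, y is the line along which they close (so a half turn about z gives the same grasp; the last joint's range is limited). The gripper opens to 85 mm and grips with 20 to 120 N. Pads are 22 mm wide; open, the fingers measure 114 mm over their backs; the gripper's body (76 mm by 85 mm) begins 54 mm behind the grasp point. The pads swing forward as they close: fully open they stand 13 mm farther back than shut.
Start: joints at [63.197, 4.979, 10.078, 95.1, 0, 90], TCP at [0.248, 0.491, 0.201] pointing down, gripper open.
Joint ranges: [-179.16, 179.16], [-48.56, 103.87], [-65.8, 70.77], [-126.05, 130.52], [-82.76, 87.17], [-180, 180]. Speed limits (degrees/s): [127.2, 127.2, 147.25, 180, 180, 180].

## Interface

Orientations are given as [roll, pitch, yaw] about the fixed x, y, z axes, in that order (R = Rz(yaw) Ry(pitch) Rx(roll)).
In Python, from workcell import get_obs, camera, calibration, job_done, recognise, cut_out, mark_of, grasp_offset gives the robot as it stands.
- The arm moves only by the tool servo_tool, never from a script. Its argument "moves" is a list of rows, each a list of 3 entries, a list of its own where there are three numbers: the turn, a rotation vector about the tool's x, y, z in degrees, then the shift along the tool's x, y, z in m, then the opening in per cent of the stroke, from 0 (shut) to 100 (fully open). In form: [[[ax, ay, az], [x, y, z], claw], ...]. A call has 1 to 12 rows; each row shifts and turns the commanded pose from where the row before left it, along the tool's axes as they then stand; what a row does not reach is not made up. A row lasts 1/10 s, in which the tool goes at most 50 mm and 8.59 degrees, less where a joint would pass 70% of its speed; a pose out of reach is approached as far as the arm can. A call is refused whole if a number of a shift passes 0.05 or a number of a turn 8.59, either way. A call with a gripper value outside its range is refused whole. The fingers move at their own pace and stop on an object; "force" is the grip in N (left out, the last holds). Time passes only in rows, so rows that do not move let the fingers close. It gives the time, the measured TCP pose, the force, the opening and the grip force at its end, in the units of the state.
- get_obs(): the state, without advancing time (a new reading comes with each control period).
- camera(name): name is "scene" or "side" or "wrist"; returns (picture, depth): 400x640x3 uint8, red, green, blue; 400x640 float32, m along the optical axis (not along the pixel's ray), 0 where there is no reading.
- calibration(name): a dict with "camera_matrix" (3x3 intrinsics, pixels), "dist" ([k1, k2, p1, p2, k3] as OpenCV has them; the pictures are not rectified), "R" (3x3) and "t" (3): a world point X has camera coordinates R X + t. Camera axes: x right, y down, z forward; pixel columns grow to the right and rows downward; lengths in m; the calibration is good to about 2 mm. A picture is of the moment at which its call begins: read the wrist's pose just before it. calibration takes no time and is no camera call; for the wrist camera it gives the pose at the moment of the call.
- job_done(): hands the job in; it is judged then, once.
Trained networks look in the newest picture that a camera, given by its name, has taken for a name from the list of things; names that differ only in an ending like _2 or _b are one class to them, and where a whole thing is asked for, a point or a joint stands for the part that bears it (a point fixed in the world has none). Each returns a list of dicts, best first, with "score" (0 to 1); they miss things now and then, are a little off and sometimes report something else, mostly with a low value. They report only what shows in the picture. A call takes as long as a camera call.
- recognise(name, camera): "xyz" ([x, y, z] in m, in the coordinates of the camera as it stood for that picture, good to about 4 mm: the middle of the surface that is visible of it).
- cut_out(name, camera): "mask" (400x640 bool, what is visible of it).
- mark_of(name, camera): "xyz" ([x, y, z] in m, in the coordinates of the camera as it stood for that picture, good to about 4 mm: a listed point, or the origin of a listed thing).
The state is a dict: "time": time; "q": joint angles; "qd": joint speeds; "joint_efforts": joint torques, N m; "ee_pos": TCP position; "tcp_rot": TCP orientation; "wrist_force": force on the tool from outside, world axes, zero at the start; "torque": the same for the moment, N m; "opening": finger opening in m; "grasp_force": force on a finger pad.
Only numpy, scipy, OpenCV 4.12 (cv2) and the standard library are available. Lean on these libraries where they do the work, as an engineer would, in place of code of your own. Each camera call takes 0.05 s, during which the arm holds its last target. There are 200 camera calls.

## Task

Starting at the end of the tin rack marked with the gold star, run a fingertip along the top of its back rail and count the gaps by flicking over the sprung tab of the first, then the second, then the third gap, and none beyond. Then, with the fingertips, push the turquoise striped tin along the loading track and straight into that third gap until it is fully home against the rail, never lifting or tipping it. Leave the other tins and everything else where they stand.

Things in the scene. Friction and masses are not known exactly. Their poses are not given: they have to be found in the camera images.
- rack: White and aluminium tin rack, fixed. Origin on the counter, mid-row; +x away from the robot into the gaps, +y left along the row, z up. Seven dividers (8 mm thick, 40 tall, rounded noses) form six gaps 52 mm wide, centres at y = +150, +90, +30, -30, -90, -150 mm, from the noses (x = -35) to the rail (x = +35), floor = counter. A tin fully home has its origin at rack x = 0, near face level with the noses.
- track (a point): Middle of the loading track in front of the gaps, at rack x = -73, y = 0 on the counter; rack axes. The track is bare counter, 76 mm wide (rack x = -111 to -35 mm), bounded on the robot's side by a fixed lip 10 mm tall, 8 mm thick (x = -119 to -111), and runs along rack y, open at both ends.
- rail (a point): Middle of the top of the back rail, at rack x = 41, y = 0, z = 55 mm; rack axes. The aluminium rail is 12 mm thick (x = 35 to 47), 55 mm tall, 368 mm long, and carries one sprung tab over each gap. At each end of the row a block 40 mm tall (y = 184 to 228 mm either side, x = -12 to +24) carries the end mark.
- star: Small flat gold star, 46 mm across, 7 mm thick, fixed on the block at one end of the row (rack x = 6 mm, y = +208 or -208 mm, its underside at z = 40 mm); origin at the centre of its underside. It marks the end from which the gaps are counted; the other end has a plain grey disc.
- tin: The tin to put away: turquoise with white stripes and turquoise lid, 70 mm along its x, 42 mm along its y, 50 mm tall, about 0.1 to 0.2 kg, loose; origin at the centre of its underside. It starts standing near one end of the loading track, its 70 mm length across the track and pointing into the gaps, with about 3 mm play front and back.
- gold_tin: Gold tin of the same size, 70 x 42 x 50 mm, waiting near the other end of the loading track; origin at the centre of its underside; to be left alone
- green_tin: Green tin of the same size, 70 x 42 x 50 mm, standing home in the second gap from the rack's +y end; origin at the centre of its underside; to be left alone
- pink_tin: Pink tin of the same size, 70 x 42 x 50 mm, standing home in the second gap from the rack's -y end; origin at the centre of its underside; to be left alone
- sauce: Yellow bottle with red cap, 52 mm wide, 150 mm tall, standing beside the rack; origin under it
- cup: Pink open cup, 84 mm wide, 110 mm tall, standing beside the rack; origin under it
- salt: Small glass salt jar, 44 mm wide, 85 mm tall, standing beside the rack; origin under it
- brush: Small wooden brush lying beside the rack; origin under it
- tab1 (a joint): Sprung turquoise tab over the gap at rack y = +150 mm: an upright plate 24 mm along rack x, 3 mm thick along y, from its hinge at z = 55 mm (rack x = 41 mm, the axis along rack x) up to z = 89 mm. Angle in rad, 0 upright, positive leaning to rack -y, up to 1.3 either way; under 2 N at the tip lays it over and it springs back by itself.
- tab2 (a joint): Sprung turquoise tab over the gap at rack y = +90 mm: an upright plate 24 mm along rack x, 3 mm thick along y, from its hinge at z = 55 mm (rack x = 41 mm, the axis along rack x) up to z = 89 mm. Angle in rad, 0 upright, positive leaning to rack -y, up to 1.3 either way; under 2 N at the tip lays it over and it springs back by itself.
- tab3 (a joint): Sprung turquoise tab over the gap at rack y = +30 mm: an upright plate 24 mm along rack x, 3 mm thick along y, from its hinge at z = 55 mm (rack x = 41 mm, the axis along rack x) up to z = 89 mm. Angle in rad, 0 upright, positive leaning to rack -y, up to 1.3 either way; under 2 N at the tip lays it over and it springs back by itself.
- tab4 (a joint): Sprung turquoise tab over the gap at rack y = -30 mm: an upright plate 24 mm along rack x, 3 mm thick along y, from its hinge at z = 55 mm (rack x = 41 mm, the axis along rack x) up to z = 89 mm. Angle in rad, 0 upright, positive leaning to rack -y, up to 1.3 either way; under 2 N at the tip lays it over and it springs back by itself.
- tab5 (a joint): Sprung turquoise tab over the gap at rack y = -90 mm: an upright plate 24 mm along rack x, 3 mm thick along y, from its hinge at z = 55 mm (rack x = 41 mm, the axis along rack x) up to z = 89 mm. Angle in rad, 0 upright, positive leaning to rack -y, up to 1.3 either way; under 2 N at the tip lays it over and it springs back by itself.
- tab6 (a joint): Sprung turquoise tab over the gap at rack y = -150 mm: an upright plate 24 mm along rack x, 3 mm thick along y, from its hinge at z = 55 mm (rack x = 41 mm, the axis along rack x) up to z = 89 mm. Angle in rad, 0 upright, positive leaning to rack -y, up to 1.3 either way; under 2 N at the tip lays it over and it springs back by itself.

How it is judged (in metres and radians):
On the way, in this order (a step that is already met when the one before it is completed fails the run):
1. the first tab from the star is flicked over (0.3 rad or more) (((y of star in the frame of rack above 0 m and (value of joint tab1 above 0.3 rad or value of joint tab1 below -0.3 rad)) or (y of star in the frame of rack below 0 m and (value of joint tab6 above 0.3 rad or value of joint tab6 below -0.3 rad)))), for 0.04 s.
2. the second tab from the star is flicked over (0.3 rad or more) (((y of star in the frame of rack above 0 m and (value of joint tab2 above 0.3 rad or value of joint tab2 below -0.3 rad)) or (y of star in the frame of rack below 0 m and (value of joint tab5 above 0.3 rad or value of joint tab5 below -0.3 rad)))), for 0.04 s.
3. the third tab from the star is flicked over (0.3 rad or more) (((y of star in the frame of rack above 0 m and (value of joint tab3 above 0.3 rad or value of joint tab3 below -0.3 rad)) or (y of star in the frame of rack below 0 m and (value of joint tab4 above 0.3 rad or value of joint tab4 below -0.3 rad)))), for 0.04 s.
4. the turquoise tin stands fully home in the third gap from the star (((y of star in the frame of rack above 0 m and y of tin in the frame of rack between 0.019 and 0.041 m) or (y of star in the frame of rack below 0 m and y of tin in the frame of rack between -0.041 and -0.019 m)) and x of tin in the frame of rack between -0.008 and 0.008 m and angle between the x axis of tin and the x axis of rack, either way round below 0.2 rad and angle between tin's own z axis and vertical below 0.1 rad and height (world z) of tin below 0.008 m), for 0.2 s.
At the end, for the whole second after the job is handed in: The turquoise tin stands upright and at rest on the counter in the third gap counted from the starred end (within 11 mm of the gap's centre line and 0.2 rad of its direction) and within 8 mm of fully home. The other tins have moved less than 15 mm and the things beside the rack less than 25 mm (all of step 4 and linear speed of tin below 0.01 m/s and distance of each of gold_tin, green_tin, pink_tin from where it was at the start of the episode below 0.015 m and distance of each of sauce, cup, salt, brush from where it was at the start of the episode below 0.025 m); the robot touches nothing.
It fails at once if the turquoise tin is lifted or tipped (height (world z) of tin above 0.012 m or angle between tin's own z axis and vertical above 0.35 rad).
It fails at once if a tab beyond the third from the star is flicked over (0.6 rad or more) ((y of star in the frame of rack above 0 m and ((value of joint tab4 above 0.6 rad or value of joint tab4 below -0.6 rad) or (value of joint tab5 above 0.6 rad or value of joint tab5 below -0.6 rad) or (value of joint tab6 above 0.6 rad or value of joint tab6 below -0.6 rad))) or (y of star in the frame of rack below 0 m and ((value of joint tab1 above 0.6 rad or value of joint tab1 below -0.6 rad) or (value of joint tab2 above 0.6 rad or value of joint tab2 below -0.6 rad) or (value of joint tab3 above 0.6 rad or value of joint tab3 below -0.6 rad)))).
It fails at once if another tin is moved more than 15 mm (distance of any of gold_tin, green_tin, pink_tin from where it was at the start of the episode above 0.015 m).
It fails at once if a thing standing beside the rack is moved more than 25 mm (distance of any of sauce, cup, salt, brush from where it was at the start of the episode above 0.025 m).
It also fails if it takes over 61 s, if anything falls off the work surface, if the arm or the gripper's body presses on something with over 40 N, if the wrist force passes 120 N, or if a joint passes its speed limit or range.

## Working session

There is one attempt and no reset: what is moved stays moved. The work goes in short steps, Python scripts to look and compute and a tool call to move; the robot and the scene stay as the last step left them, time stands still between calls to the robot, and variables do not carry over. Pictures are saved under pics/ and viewed, at most 11 in all, crops included, and the job is handed in when it is done.

Besides the shell and the picture viewer there is one more tool, called after ">>>" as a command line: name --argument value ..., lists and objects as JSON in quotes. servo_tool: Moves the arm, as the interface text tells. Its arguments: {"type":"object","properties":{"moves":{"type":"array"},"force":{"type":"number"}},"required":["moves"]}

```bash
mkdir -p pics
cat > h.py <<'E'
import numpy as np, cv2
from workcell import *
def w(cam,p,c=None):
    c=c or calibration(cam); return np.array(c["R"]).T@(np.array(p)-np.array(c["t"]))
def snap(cam,name=None):
    im,d=camera(cam)
    if name: cv2.imwrite("pics/%s.png"%name,im[:,:,::-1])
    return im,d
E
python3 - <<'E'
from h import *
o=get_obs();print(o["time"],o["ee_pos"],o["tcp_rot"],o["opening"],grasp_offset)
A=[snap(c)[0] for c in("scene","side")]
cv2.imwrite("pics/a.png",cv2.resize(np.vstack(A),(480,600))[:,:,::-1])
cv2.imwrite("pics/s.png",A[0][:,:,::-1])
for c in("scene","side"):
    for n in["rack","track","rail","star","tin","gold_tin","green_tin","pink_tin"]:
        print(c,n,[(w(c,r["xyz"]).round(3).tolist(),round(r["score"],2)) for r in mark_of(n,c)[:2]])
print(get_obs()["time"])
E
```

```text
0.0 [0.24785223 0.49064663 0.20046945] [-1.79919584e+02 -1.06510017e-03  1.53199295e+02] 0.0852817589197448 0.0187
scene rack [([0.582, -0.008, 0.0], 0.59)]
scene track [([0.513, 0.003, -0.001], 0.59), ([0.539, 0.132, -0.006], 0.18)]
scene rail [([0.625, -0.016, 0.054], 0.79)]
scene star [([0.547, -0.217, 0.035], 0.47)]
scene tin [([0.487, -0.118, 0.0], 0.76), ([0.6, 0.081, -0.001], 0.45)]
scene gold_tin [([0.536, 0.131, -0.005], 0.86)]
scene green_tin [([0.6, 0.082, -0.002], 0.75), ([0.488, -0.115, 0.001], 0.32)]
scene pink_tin [([0.569, -0.1, -0.002], 0.45)]
side rack []
side track [([0.516, 0.007, -0.001], 0.57)]
side rail [([0.625, -0.02, 0.051], 0.74)]
side star [([0.547, -0.213, 0.04], 0.49), ([0.5, 0.379, 0.0], 0.22)]
side tin [([0.488, -0.12, 0.0], 0.97)]
side gold_tin [([0.541, 0.13, -0.001], 0.91)]
side green_tin [([0.603, 0.084, -0.001], 0.68)]
side pink_tin [([0.564, -0.102, -0.003], 0.56)]
0.9
```

View pics/s.png

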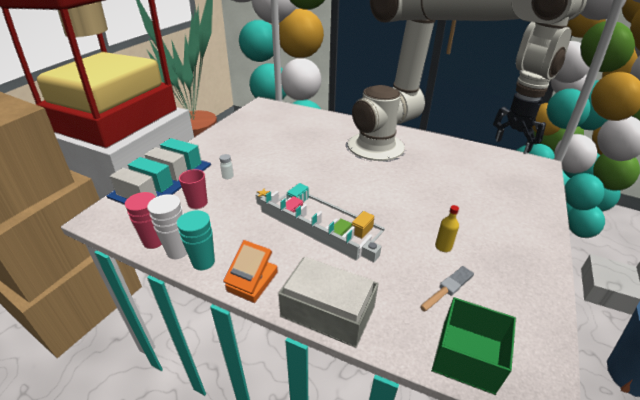

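The scene view, taken from across the table, shows the gold star at about (263,193). The turquoise tin is at (298,190), next to the starred −y end, with the pink tin at (294,204). Next I'll locate the tabs and the loose things.

Run:
```python
from h import *
for c in("scene","side"):
    snap(c,"b_"+c)
    for n in["tab6","tab5","tab4","cup","salt","sauce","brush"]:
        print(c,n,[(w(c,r["xyz"]).round(3).tolist(),round(r["score"],2)) for r in mark_of(n,c)[:3]])
```

```text
Traceback (most recent call last):
ValueError: it knows: brush, cup, gold_tin, green_tin, pink_tin, rack, rail, salt, sauce, star, tin, track
```

>>> servo_tool --moves '[[[0, 0, -8.1], [0, -0.05, -0.02], 0], [[0, 0, -8.1], [0, -0.05, -0.02], 0], [[0, 0, 0], [0, -0.05, -0.02], 0], [[0, 0, 0], [0, -0.05, -0.02], 0], [[0, 0, 0], [0, -0.05, -0.02], 0], [[0, 0, 0], [-0.03, -0.05, 0], 0], [[0, 0, 0], [-0.03, -0.05, 0], 0], [[0, 0, 0], [-0.03, -0.05, 0], 0], [[0, 0, 0], [-0.03, -0.05, 0], 0], [[0, 0, 0], [-0.02, -0.05, 0], 0]]'

```text
time: 1.95
ee_pos: [0.2612, 0.0528, 0.2942]
tcp_rot: [180.0, 0.1, 169.4]
wrist_force: [1.6, 0.2, 0.6]
opening: -0.0002
grasp_force: 0.0
```

Run:
```python
from h import *
o=get_obs();print(o["ee_pos"],o["tcp_rot"])
for c in("scene","side","wrist"):
    k=calibration(c); snap(c,"b_"+c)
    for n in["cup","salt","sauce","brush"]+(["rack","star","tin","pink_tin","green_tin","gold_tin","rail"] if c=="wrist" else[]):
        print(c,n,[(w(c,r["xyz"],k).round(3).tolist(),round(r["score"],2)) for r in mark_of(n,c)[:2]])
```

```text
[0.26118272 0.05276608 0.2941637 ] [1.79973430e+02 6.79716368e-02 1.69411592e+02]
scene cup [([0.514, 0.003, 0.003], 0.17)]
scene salt [([0.47, -0.428, -0.001], 0.7)]
scene sauce [([0.497, 0.38, 0.001], 0.73)]
scene brush [([0.675, 0.412, -0.004], 0.79)]
side cup [([0.648, -0.418, -0.001], 0.73)]
side salt [([0.471, -0.424, 0.004], 0.77)]
side sauce [([0.502, 0.38, 0.001], 0.67)]
side brush [([0.67, 0.416, -0.001], 0.89)]
wrist cup []
wrist salt [([0.472, -0.423, 0.001], 0.61)]
wrist sauce [([0.5, 0.377, -0.002], 0.58)]
wrist brush []
wrist rack [([0.581, -0.009, -0.001], 0.67)]
wrist star []
wrist tin []
wrist pink_tin []
wrist green_tin []
wrist gold_tin []
wrist rail []
```

View pics/b_side.png

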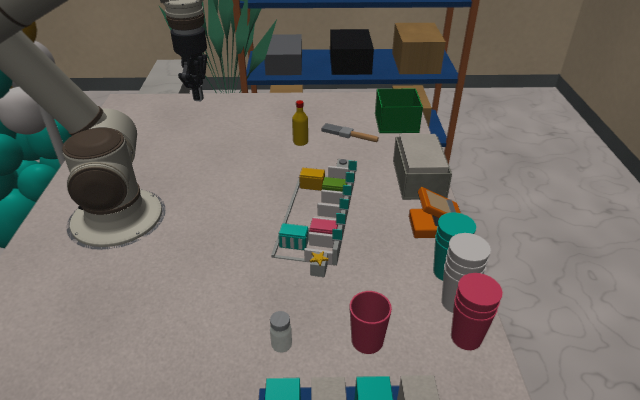

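View pics/b_wrist.png

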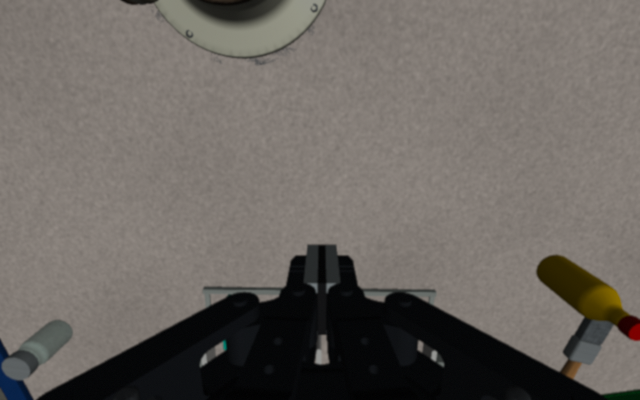

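Side view: star at (319,258), striped tin at (293,237) beside it, cup (369,322) and salt (281,330) well away. Wrist view: the lip's edge (row 289) is level in the picture, so the yaw of 169.4° fits.

>>> servo_tool --moves '[[[0, 0, 0], [-0.046, -0.012, 0], 0], [[0, 0, 0], [-0.046, -0.012, 0], 0], [[0, 0, 0], [-0.046, -0.012, 0], 0], [[0, 0, 0], [-0.046, -0.012, 0], 0], [[0, 0, 0], [-0.046, -0.012, 0], 0], [[0, 0, 0], [-0.046, -0.012, 0], 0], [[0, 0, 0], [-0.046, -0.012, 0], 0], [[0, 0, 0], [-0.046, -0.012, 0], 0], [[0, 0, 0], [0, 0, 0], 0]]'

```text
time: 3.95
ee_pos: [0.6096, -0.1102, 0.2866]
tcp_rot: [-180.0, -0.5, 169.3]
wrist_force: [0.6, 0.4, -1.8]
opening: 0.0003
grasp_force: 0.0
```

Run:
```python
from h import *
o=get_obs();print(o["ee_pos"],o["tcp_rot"])
c="wrist"
k=calibration(c); im,d=snap(c,"c_"+c)
for n in["rack","star","tin","pink_tin","green_tin","gold_tin","rail","track"]:
    print(c,n,[(w(c,r["xyz"],k).round(3).tolist(),round(r["score"],2)) for r in mark_of(n,c)[:2]])
```

```text
[ 0.60957555 -0.1102103   0.28655664] [-179.97833918   -0.50448595  169.29082474]
wrist rack [([0.582, -0.011, 0.002], 0.68)]
wrist star [([0.551, -0.216, 0.041], 0.91), ([0.623, -0.017, 0.055], 0.35)]
wrist tin [([0.485, -0.113, 0.0], 0.66)]
wrist pink_tin [([0.565, -0.1, 0.001], 0.84)]
wrist green_tin [([0.599, 0.082, 0.003], 0.87)]
wrist gold_tin [([0.535, 0.128, 0.004], 0.69)]
wrist rail [([0.624, -0.02, 0.053], 0.86), ([0.565, -0.095, -0.001], 0.23)]
wrist track []
```

View pics/c_wrist.png

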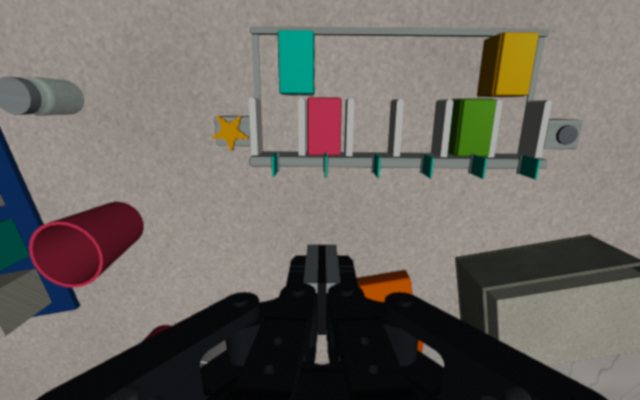

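The wrist view shows the whole rack. The rail runs from (250,160) to (547,162) with its tabs at x = 275, 325, 377, 428…, the star is at (230,131) at the left (−y) end, the striped tin at (296,62) and pink at (324,126). I'll work out the rack pose from depth and pixels.

```bash
cat >> h.py <<'E'
def pix(k,u,v,z):
    p=cv2.undistortPoints(np.array([[[u,v]]],float),np.array(k["camera_matrix"]),np.array(k["dist"]))[0,0]
    R=np.array(k["R"]);c=-R.T@np.array(k["t"]);r=R.T@np.array([p[0],p[1],1]);return c+r*(z-c[2])/r[2]
E
python3 - <<'E'
from h import *
k=calibration("wrist");im,d=snap("wrist")
q={}
for n,z in(("tin",.05),("pink_tin",.05),("green_tin",.05),("star",.047)):
    r=cut_out(n,"wrist")
    if not r: print(n,"none");continue
    v,u=np.nonzero(r[0]["mask"]&(d>0))
    P=np.array([pix(k,a,b,0) for a,b in zip(u,v)]);c=-np.array(k["R"]).T@np.array(k["t"])
    zc=d[v,u]; F=(np.array(k["R"])@(P-c).T)[2]; X=c+(P-c)*(zc/F)[:,None]
    t=X[:,2]>np.percentile(X[:,2],90)-.006
    T=X[t]; b=cv2.minAreaRect((T[:,:2]*1000).astype(np.float32)); print(n,T[:,2].mean().round(4),b); q[n]=b[0]
a,b=(pix(k,250,160,.055)[:2],pix(k,547,162,.055)[:2]);print("rail",a,b,(a+b)/2,np.linalg.norm(b-a),np.degrees(np.arctan2(-(b-a)[0],(b-a)[1])))
a,b=(pix(k,250,31,.01)[:2],pix(k,547,33,.01)[:2]);print("lip",a,b,(a+b)/2,np.degrees(np.arctan2(-(b-a)[0],(b-a)[1])))
E
```

```text
tin 0.0501 ((486.6387634277344, -118.60726165771484), (39.605960845947266, 68.0555419921875), 78.9444580078125)
pink_tin 0.05 ((564.6118774414062, -99.78382873535156), (39.98938751220703, 67.22169494628906), 78.70380401611328)
green_tin 0.0499 ((599.813720703125, 81.5735855102539), (40.76060485839844, 67.43598175048828), 79.10816955566406)
star 0.0464 ((549.5330200195312, -212.46250915527344), (41.53288269042969, 43.476905822753906), 60.56914520263672)
rail [ 0.58508381 -0.19560265] [0.65580126 0.1712197 ] [ 0.62044253 -0.01219147] 0.3735767597168696 -10.911837519047799
lip [ 0.43292168 -0.16697818] [0.5031476  0.19836728] [0.46803464 0.01569455] -10.880562532290169
```

>>> servo_tool --moves '[[[0, 0, 0], [0.006, -0.05, 0.02], 0], [[0, 0, 0], [0, -0.044, 0.05], 0], [[0, 0, 0], [0, 0, 0.05], 0], [[0, 0, 0], [0, 0, 0.05], 0], [[0, 0, 0], [0, 0, 0.03], 0], [[0, 0, 0], [0, 0, 0], 0], [[0, 0, 0], [0, 0, 0], 0]]'

```text
time: 5.35
ee_pos: [0.585, -0.1845, 0.1091]
tcp_rot: [-180.0, 0.0, 169.4]
wrist_force: [0.5, 0.1, 1.1]
opening: -0.0001
grasp_force: 0.0
```

>>> servo_tool --moves '[[[0, 0, 0], [-0.004, -0.015, 0.015], 0], [[0, 0, 0], [0, 0, 0.025], 0], [[0, 0, 0], [0, 0, 0], 0], [[0, 0, 0], [0, 0, 0], 0]]'

```text
time: 5.75
ee_pos: [0.5865, -0.2005, 0.0691]
tcp_rot: [-180.0, 0.0, 169.4]
wrist_force: [0.5, -0.9, 0.0]
opening: 0.0001
grasp_force: 0.0
```

Run:
```python
from h import *
A,_=snap("wrist"); o=get_obs(); print(o["ee_pos"],o["tcp_rot"])
cv2.imwrite("pics/d.png",A[:,:,::-1])
```

```text
[ 0.58686888 -0.20044976  0.06974695] [-1.79984173e+02  1.08219270e-01  1.69394625e+02]
```

View pics/d.png

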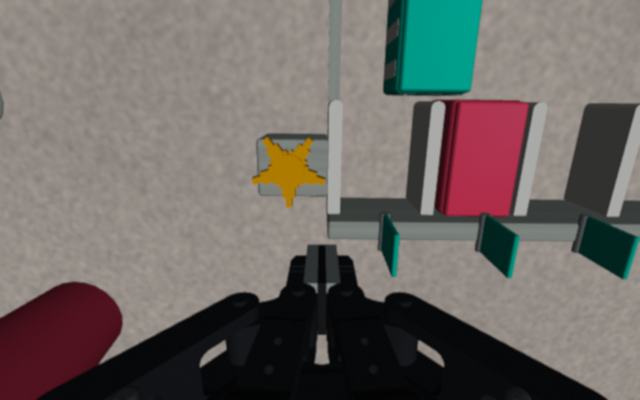

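>>> servo_tool --moves '[[[0, 0, 0], [0, 0.02, 0], 0], [[0, 0, 0], [0, 0.02, 0], 0], [[0, 0, 0], [0, 0.02, 0], 0], [[0, 0, 0], [0, 0.02, 0], 0], [[0, 0, 0], [0, 0.02, 0], 0], [[0, 0, 0], [0, 0.02, 0], 0], [[0, 0, 0], [0, 0.02, 0], 0], [[0, 0, 0], [0, 0.02, 0], 0], [[0, 0, 0], [0, 0.01, 0], 0], [[0, 0, 0], [0, 0, 0], 0]]'

```text
time: 6.8
ee_pos: [0.6182, -0.0319, 0.0693]
tcp_rot: [180.0, 0.1, 169.5]
wrist_force: [0.2, -0.4, 0.4]
opening: -0.0
grasp_force: 0.0
```

Run:
```python
from h import *
A,_=snap("wrist","e"); o=get_obs(); p=o["ee_pos"][:2]-np.array([.581,-.007]); print(o["ee_pos"],p@[.982,-.189],p@[.189,.982])
```

```text
[ 0.61788776 -0.03274877  0.06899567] 0.04109030057176119 -0.018313505493269978
```

View pics/e.png

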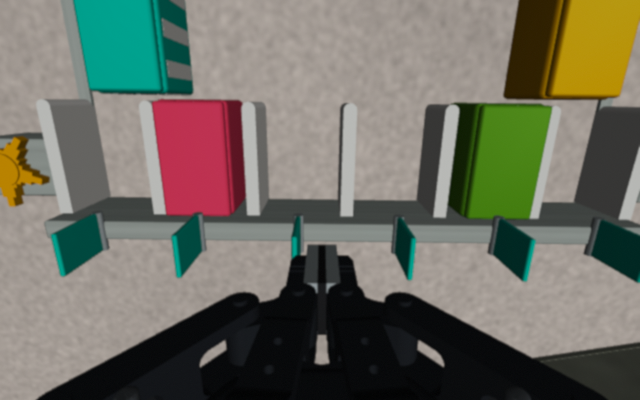

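Every tab stands upright, including the third at (297,238), even though the fingertip at (321,247) is past it. I'll project the model into the picture to see whether the finger missed or passed over it.

Run:
```python
from h import *
k=calibration("wrist");K=np.array(k["camera_matrix"]);R=np.array(k["R"]);t=np.array(k["t"])
def pr(X): return cv2.projectPoints(np.array([X],float),cv2.Rodrigues(R)[0],t,K,np.array(k["dist"]))[0].ravel().round(0)
print("cam",-R.T@t, "fwd",R[2])
O=np.array([.581,-.007,0]);ex=np.array([.982,-.189,0]);ey=np.array([.189,.982,0])
g=lambda x,y,z:O+ex*x+ey*y+np.array([0,0,z])
tcp=get_obs()["ee_pos"]
print("tcp",pr(tcp),"±11 x",pr(tcp-ex*.011),pr(tcp+ex*.011))
for y in(-.15,-.03,.03):
  for x in(.029,.053):
    print(y,x,pr(g(x,y,.055)),pr(g(x,y,.089)))
im,d=snap("wrist"); print(d[240:300:6,321],d[250,270:370:6])
```

```text
cam [ 0.54510587 -0.01968793  0.24177888] fwd [ 0.28289883 -0.0528721  -0.95769139]
tcp [322. 238.] ±11 x [322. 220.] [322. 256.]
-0.15 0.029 [100. 208.] [ 56. 230.]
-0.15 0.053 [107. 246.] [ 67. 273.]
-0.03 0.029 [303. 210.] [299. 231.]
-0.03 0.053 [303. 247.] [300. 275.]
0.03 0.029 [404. 210.] [420. 232.]
0.03 0.053 [401. 248.] [416. 275.]
[0.20263885 0.14816348 0.14293516 0.13665941 0.13197154 0.1269185
 0.12355798 0.11933705 0.11773492 0.11997427] [0.2650604  0.26515692 0.26418117 0.26358643 0.1673146  0.18223734
 0.26412055 0.14431536 0.14452447 0.14465094 0.14433146 0.14453721
 0.26447707 0.26497328 0.26455078 0.26416478 0.26486054]
```

Run:
```python
from h import *
A=[]
tcp=get_obs()["ee_pos"]
for c in("side","scene"):
    im,d=snap(c);k=calibration(c);K=np.array(k["camera_matrix"]);R=np.array(k["R"]);t=np.array(k["t"])
    u,v=cv2.projectPoints(tcp[None],cv2.Rodrigues(R)[0],t,K,np.array(k["dist"]))[0].ravel();print(c,u,v)
    u0,v0=int(u)-50,int(v)-60
    cr=cv2.resize(im[v0:v0+90,u0:u0+100],(500,450),interpolation=cv2.INTER_CUBIC) if 0 else cv2.resize(im[v0:v0+90,u0:u0+100],None,fx=4,fy=4,interpolation=cv2.INTER_CUBIC)
    cv2.drawMarker(cr,(int((u-u0)*4),int((v-v0)*4)),(255,0,255),0,16,1); A.append(cr)
cv2.imwrite("pics/f.png",np.hstack(A)[:,:,::-1])
```

```text
side 342.5127340124135 201.4022682710889
scene 302.25906611972647 213.06544206410243
```

View pics/f.png

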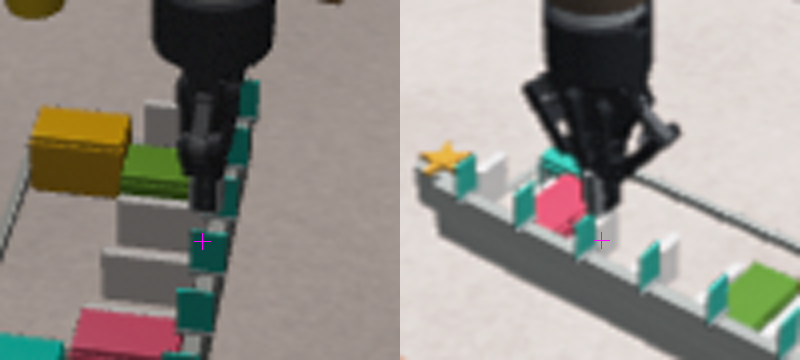

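The fingertip ends well above the reported TCP (magenta cross), so it passed over the tabs without touching them. I'll measure the real tip offset from depth.

Run:
```python
from h import *
tcp=get_obs()["ee_pos"];ex=np.array([.982,-.189,0]);ey=np.array([.189,.982,0])
for c,(us,vs) in(("wrist",((308,321,334),range(240,270,4))),("side",((342,343,344),range(180,204,2))),("scene",((301,302),range(196,216,2)))):
    im,d=snap(c);k=calibration(c);R=np.array(k["R"]);t=np.array(k["t"])
    for u in us:
        for v in vs:
            p=cv2.undistortPoints(np.array([[[u,v]]],float),np.array(k["camera_matrix"]),np.array(k["dist"]))[0,0]
            X=R.T@(np.array([p[0],p[1],1])*d[v,u]-t); q=X-tcp; print(c,u,v,(1000*np.array([q@ex,q@ey,q[2]])).round().astype(int),im[v,u].sum())
```

```text
wrist 308 240 [  7  -9 -13] 403
wrist 308 244 [-11  -7  33] 332
wrist 308 248 [-12  -7  38] 176
wrist 308 252 [-12  -6  43] 164
wrist 308 256 [-12  -6  46] 164
wrist 308 260 [-12  -6  51] 164
wrist 308 264 [-12  -6  54] 165
wrist 308 268 [-11  -6  56] 164
wrist 321 240 [  7  -1 -14] 407
wrist 321 244 [-12  -1  34] 300
wrist 321 248 [-12  -1  39] 19
wrist 321 252 [-12  -1  43] 20
wrist 321 256 [-11  -1  46] 17
wrist 321 260 [-12  -1  50] 20
wrist 321 264 [-12  -1  54] 20
wrist 321 268 [-11  -1  56] 25
wrist 334 240 [  7   7 -13] 407
wrist 334 244 [-12   5  34] 332
wrist 334 248 [-12   5  39] 164
wrist 334 252 [-12   5  43] 164
wrist 334 256 [-12   5  46] 165
wrist 334 260 [-12   5  50] 165
wrist 334 264 [-11   4  53] 165
wrist 334 268 [-12   4  57] 165
side 342 180 [  4 -60 114] 81
side 342 182 [  2 -46  98] 75
side 342 184 [  1 -33  82] 60
side 342 186 [ -1 -13  61] 68
side 342 188 [ -1 -10  52] 70
side 342 190 [ -1 -12  47] 63
side 342 192 [  0 -16  44] 69
side 342 194 [-1 -8 32] 225
side 342 196 [-10  74 -40] 267
side 342 198 [-10  73 -45] 271
side 342 200 [  1 -17  19] 144
side 34
[... 652 characters left out ...]
] 304
side 344 198 [  0  38 -18] 406
side 344 200 [  6 -15  18] 153
side 344 202 [  6 -18  13] 145
scene 301 196 [14  8 75] 96
scene 301 198 [10  5 64] 240
scene 301 200 [11  6 58] 289
scene 301 202 [11  5 51] 287
scene 301 204 [12  6 44] 279
scene 301 206 [11  5 35] 315
scene 301 208 [-46 -41 -29] 671
scene 301 210 [-43 -39 -34] 490
scene 301 212 [-44 -40 -43] 481
scene 301 214 [ -8 -11 -14] 479
scene 302 196 [15 13 78] 75
scene 302 198 [ 8  7 64] 175
scene 302 200 [ 6  5 55] 214
scene 302 202 [ 7  5 48] 277
scene 302 204 [ 6  5 40] 241
scene 302 206 [ 7  5 34] 357
scene 302 208 [-48 -38 -29] 660
scene 302 210 [-46 -37 -35] 523
scene 302 212 [-48 -39 -45] 523
scene 302 214 [-48 -39 -54] 515
```

The three cameras agree that the real fingertip is 33 mm above the reported TCP, and that the closed tip is about ±8 mm wide in y. I'll go back above the tabs and repeat the sweep 33 mm lower.

>>> servo_tool --moves '[[[0, 0, 0], [0, -0.01, -0.02], 0], [[0, 0, 0], [0, -0.033, 0], 0], [[0, 0, 0], [0, -0.033, 0], 0], [[0, 0, 0], [0, -0.033, 0], 0], [[0, 0, 0], [0, -0.033, 0], 0], [[0, 0, 0], [0, -0.033, 0], 0], [[0, 0, 0], [0, 0, 0], 0], [[0, 0, 0], [0, 0, 0.028], 0], [[0, 0, 0], [0, 0, 0.025], 0], [[0, 0, 0], [0, 0, 0], 0], [[0, 0, 0], [0, 0, 0], 0]]'

```text
time: 8.25
ee_pos: [0.585, -0.2046, 0.0354]
tcp_rot: [180.0, -0.0, 169.4]
wrist_force: [-0.2, -0.6, 0.3]
opening: -0.0
grasp_force: 0.0
```

```bash
cat >> h.py <<'E'
ex=np.array([.982,-.189,0]);ey=np.array([.189,.982,0]);O=np.array([.581,-.007,0])
def st():
    o=get_obs();q=o["ee_pos"]-O;print("t",round(o["time"],2),"rack mm",(1000*np.array([q@ex,q@ey,o["ee_pos"][2]+.033])).round(1),"F",o["wrist_force"].round(1),"rpy",o["tcp_rot"].round(1))
E
python3 -c "
from h import *
st()
im,d=snap('wrist');print(d[200:262:4,321].round(3))"
```

```text
t 8.25 rack mm [  41.3 -193.2   68.4] F [-0.2 -0.6  0.3] rpy [180.   -0.  169.4]
[0.176 0.177 0.177 0.179 0.221 0.222 0.223 0.224 0.223 0.223 0.224 0.151
 0.147 0.144 0.14  0.136]
```

>>> servo_tool --moves '[[[0, 0, 0], [0, 0.02, 0], 0], [[0, 0, 0], [0, 0.02, 0], 0], [[0, 0, 0], [0, 0.02, 0], 0], [[0, 0, 0], [0, 0.02, 0], 0], [[0, 0, 0], [0, 0.02, 0], 0], [[0, 0, 0], [0, 0.02, 0], 0], [[0, 0, 0], [0, 0.02, 0], 0], [[0, 0, 0], [0, 0.02, 0], 0], [[0, 0, 0], [0, 0.014, 0], 0], [[0, 0, 0], [0, 0, 0], 0]]'

```text
time: 9.3
ee_pos: [0.6183, -0.0323, 0.0366]
tcp_rot: [180.0, 0.1, 169.5]
wrist_force: [0.3, 0.9, 2.3]
opening: 0.0001
grasp_force: 0.9
```

```bash
python3 -c "
from h import *
st(); snap('wrist','g')"
```

```text
t 9.3 rack mm [ 41.4 -17.8  69.6] F [0.3 0.9 2.3] rpy [1.800e+02 1.000e-01 1.695e+02]
```

View pics/g.png

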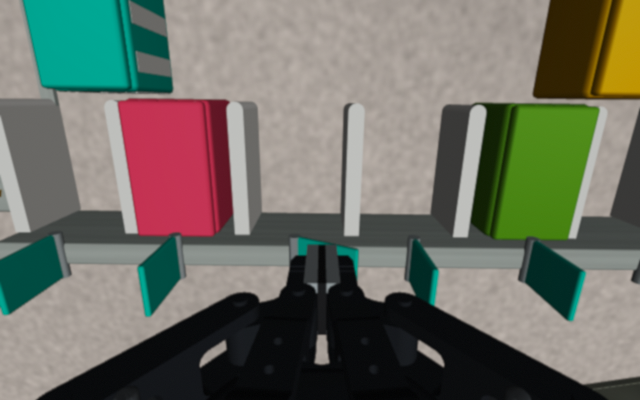

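The third tab is laid over under the fingertip (325,248), and the tabs beyond it stand upright. Next I'll lift and go round to the −y side of the tin.

>>> servo_tool --moves '[[[0, 0, 0], [0, 0, -0.02], 0], [[0, 0, 0], [0, 0, -0.04], 0], [[0, 0, 0], [0, 0, -0.04], 0], [[0, 0, 0], [0.023, -0.032, 0], 0], [[0, 0, 0], [0.023, -0.032, 0], 0], [[0, 0, 0], [0.023, -0.032, 0], 0], [[0, 0, 0], [0.023, -0.032, 0], 0], [[0, 0, 0], [0.022, -0.032, 0], 0], [[0, 0, 0], [0, 0, 0], 0], [[0, 0, 0], [0, 0, 0], 0]]'

```text
time: 10.35
ee_pos: [0.4754, -0.1712, 0.1357]
tcp_rot: [180.0, 0.1, 169.3]
wrist_force: [1.0, 0.4, 0.5]
opening: 0.0003
grasp_force: 0.0
```

```bash
python3 -c "
from h import *
st()
for c in('side','scene'):
    snap(c);print([(w(c,r['xyz']).round(3).tolist(),round(r['score'],2)) for r in mark_of('tin',c)[:2]])"
```

```text
t 10.35 rack mm [ -72.7 -181.2  168.7] F [1.  0.4 0.5] rpy [1.800e+02 1.000e-01 1.693e+02]
[([0.489, -0.115, -0.0], 0.88), ([0.549, -0.214, 0.035], 0.54)]
[([0.486, -0.118, -0.001], 0.75)]
```

>>> servo_tool --moves '[[[0, 0, 0], [0, 0, 0.04], 0], [[0, 0, 0], [0, 0, 0.04], 0], [[0, 0, 0], [0, 0, 0.04], 0], [[0, 0, 0], [0, 0, 0.025], 0], [[0, 0, 0], [0, 0, 0], 0], [[0, 0, 0], [0, 0.015, 0], 0], [[0, 0, 0], [0, 0.01, 0], 0], [[0, 0, 0], [0, 0.01, 0], 0], [[0, 0, 0], [0, 0.01, 0], 0], [[0, 0, 0], [0, 0, 0], 0]]'

```text
time: 11.55
ee_pos: [0.4846, -0.1245, -0.0093]
tcp_rot: [180.0, 0.1, 169.5]
wrist_force: [-0.6, -0.1, 0.3]
opening: -0.0001
grasp_force: 0.0
```

```bash
cat >> h.py <<'E'
def tin(cam):
    k=calibration(cam);im,d=snap(cam);R=np.array(k["R"]);t=np.array(k["t"])
    r=cut_out("tin",cam)
    if not r: print(cam,"no tin");return im
    v,u=np.nonzero(r[0]["mask"]&(d>0))
    p=cv2.undistortPoints(np.c_[u,v][:,None].astype(float),np.array(k["camera_matrix"]),np.array(k["dist"]))[:,0]
    X=(np.c_[p,np.ones(len(p))]*d[v,u][:,None]-t)@R
    T=X[abs(X[:,2]-np.percentile(X[:,2],90))<.006]-O
    print(cam,"score",round(r[0]["score"],2),"n",len(T),"z",T[:,2].mean().round(4),"spread",T[:,2].std().round(4),cv2.minAreaRect((1000*np.c_[T@ex,T@ey]).astype(np.float32)))
    return im
E
python3 -c "
from h import *
st();im=tin('wrist');tin('side');tin('scene')"
```

```text
t 11.55 rack mm [ -72.4 -133.6   23.7] F [-0.6 -0.1  0.3] rpy [1.800e+02 1.000e-01 1.695e+02]
wrist score 0.85 n 9109 z 0.0499 spread 0.0008 ((-72.65606689453125, -98.44833374023438), (66.62885284423828, 40.23957061767578), 0.4760380685329437)
side score 0.52 n 127 z 0.0495 spread 0.0019 ((-47.21412658691406, -101.2149658203125), (33.89738464355469, 43.608890533447266), 1.8308151960372925)
scene score 0.69 n 148 z 0.0491 spread 0.0016 ((-67.65419006347656, -97.7489013671875), (67.18265533447266, 40.21589660644531), 1.0501387119293213)
```

>>> servo_tool --moves '[[[0, 0, 0], [0, 0.01, 0], 0], [[0, 0, 0], [0, 0.01, 0], 0], [[0, 0, 0], [0, 0.01, 0], 0], [[0, 0, 0], [0, 0.01, 0], 0], [[0, 0, 0], [0, 0.01, 0], 0], [[0, 0, 0], [0, 0.008, 0], 0], [[0, 0, 0], [0, 0.004, 0], 0], [[0, 0, 0], [0, 0, 0], 0]]'

```text
time: 12.65
ee_pos: [0.4954, -0.0641, -0.0101]
tcp_rot: [180.0, -0.0, 169.5]
wrist_force: [-0.1, -0.8, 0.4]
opening: 0.0001
grasp_force: 0.0
```

```bash
python3 -c "
from h import *
st();im=tin('wrist');cv2.imwrite('pics/i.png',im[:,:,::-1])"
```

```text
t 12.65 rack mm [-73.3 -72.3  22.9] F [-0.1 -0.8  0.4] rpy [180.   -0.  169.5]
wrist score 0.7 n 8915 z 0.0499 spread 0.0008 ((-74.33770751953125, -37.79685974121094), (40.28466796875, 64.12598419189453), 89.58614349365234)
```

View pics/i.png

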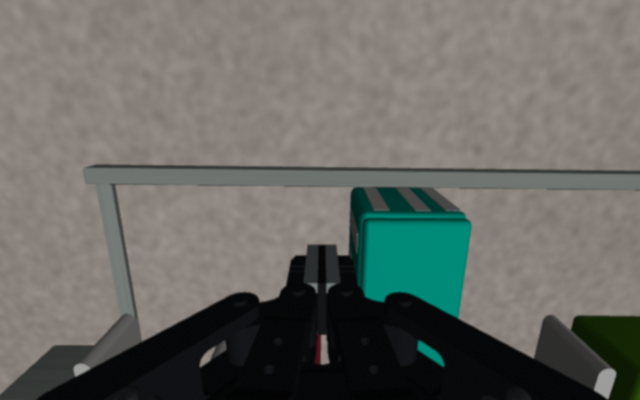

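The tin is square in the track, just short of the third gap. I'll back off, lift and look from above to compare it with the dividers.

>>> servo_tool --moves '[[[0, 0, 0], [0, -0.012, 0], 0], [[0, 0, 0], [0, 0, -0.05], 0], [[0, 0, 0], [0, 0, -0.05], 0], [[0, 0, 0], [-0.03, 0.02, -0.05], 0], [[0, 0, 0], [-0.04, 0.02, -0.02], 0], [[0, 0, 0], [-0.03, 0.02, 0], 0], [[0, 0, 0], [0, 0, 0], 0], [[0, 0, 0], [0, 0, 0], 0]]'

```text
time: 13.55
ee_pos: [0.5962, -0.0395, 0.1495]
tcp_rot: [-180.0, -0.1, 169.4]
wrist_force: [-0.3, 0.6, -1.0]
opening: -0.0
grasp_force: 0.0
```

```bash
python3 -c "
from h import *
st();k=calibration('wrist');im=tin('wrist');cv2.imwrite('pics/j.png',im[:,:,::-1])
# dividers: depth points with z 34..42mm, rack x -25..25
d=camera('wrist')[1];v,u=np.nonzero(d>0)
p=cv2.undistortPoints(np.c_[u,v][:,None].astype(float),np.array(k['camera_matrix']),np.array(k['dist']))[:,0]
X=(np.c_[p,np.ones(len(p))]*d[v,u][:,None]-np.array(k['t']))@np.array(k['R'])-O
x,y,z=X@ex,X@ey,X[:,2]
m=(abs(z-.0395)<.0025)&(x>-.03)&(x<.03)
h,e=np.histogram(1000*y[m],bins=np.arange(-200,200,2));print([(int(a),int(n)) for a,n in zip(e,h) if n>60])
m=(abs(z-.055)<.003)&(abs(y)<.12)&(x>.02);print('rail x',np.percentile(x[m],[2,98]))
for s in(-.1,.1):
  m=(abs(z-.01)<.003)&(abs(y-s)<.02)&(x<-.10)&(x>-.13);print('lip',s,np.percentile(x[m],[2,98]) if m.any() else 0)
for s in(-.06,0,.06,.12):
  m=(abs(z-.04)<.003)&(abs(y-s)<.008)&(x<.03);print('nose',s,x[m].min() if m.any() else 0, np.median(y[m&(x<-.01)]),np.median(y[m&(x>.01)]))
"
```

```text
t 13.55 rack mm [ 21.1 -29.  182.5] F [-0.3  0.6 -1. ] rpy [-1.800e+02 -1.000e-01  1.694e+02]
wrist score 0.98 n 4737 z 0.0501 spread 0.0008 ((-72.03919982910156, -37.7642707824707), (67.08229064941406, 40.113929748535156), 0.1298748254776001)
[(-198, 67), (-196, 83), (-194, 78), (-192, 83), (-190, 82), (-188, 108), (-186, 124), (-184, 163), (-182, 158), (-180, 164), (-178, 135), (-126, 121), (-124, 161), (-122, 154), (-120, 157), (-118, 98), (-74, 119), (-66, 122), (-64, 155), (-62, 160), (-60, 162), (-6, 132), (-4, 153), (-2, 160), (0, 160), (54, 155), (56, 170), (58, 162), (60, 151), (70, 191), (116, 149), (118, 161), (120, 159), (174, 208), (176, 162), (178, 152), (180, 152), (182, 109), (184, 89), (186, 101), (188, 84), (190, 89), (192, 90), (194, 110), (196, 73)]
rail x [0.03338566 0.051881  ]
lip -0.1 [-0.11588086 -0.10802705]
lip 0.1 [-0.11470618 -0.10245708]
nose -0.06 -0.10326304135378055 -0.06061614508793692 -0.061595078642658195
nose 0 -0.03161965182658469 -0.0015217418608061287 -0.001690405562000378
nose 0.06 -0.03130590488321351 0.05828269173975719 0.058011835009990624
nose 0.12 -0.03521244136683186 0.11895248266268768 0.11893972133400511
```

View pics/j.png

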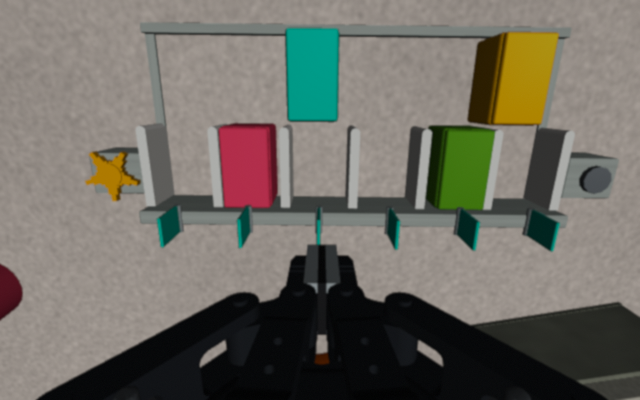

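The third gap's dividers are centred at −61 and −1.6 mm in y, so the gap centre is −31.4. The tin at −37.8 needs another 6.4 mm, and its yaw is fine.

>>> servo_tool --moves '[[[0, 0, 0], [0.032, -0.019, 0], 0], [[0, 0, 0], [0.032, -0.019, 0], 0], [[0, 0, 0], [0.03, -0.02, 0], 0], [[0, 0, 0], [0, 0, 0], 0], [[0, 0, 0], [0, 0, 0.045], 0], [[0, 0, 0], [0, 0, 0.045], 0], [[0, 0, 0], [0, 0, 0.045], 0], [[0, 0, 0], [0, 0, 0.024], 0], [[0, 0, 0], [0, 0, 0], 0], [[0, 0, 0], [0, 0, 0], 0]]'

```text
time: 14.7
ee_pos: [0.4933, -0.0788, -0.0073]
tcp_rot: [180.0, 0.0, 169.4]
wrist_force: [1.3, 0.8, 1.6]
opening: -0.0003
grasp_force: 0.0
```

```bash
python3 -c "
from h import *
st();tin('wrist')"
```

```text
t 14.7 rack mm [-72.6 -87.1  25.7] F [1.3 0.8 1.6] rpy [180.    0.  169.4]
wrist score 0.79 n 10229 z 0.0499 spread 0.0008 ((-72.38417053222656, -37.62921142578125), (67.51103210449219, 40.47726058959961), 0.038494646549224854)
```

Push 21 mm to y = −66, then back off and lift. Next I'll swing over the tin to its robot side.

>>> servo_tool --moves '[[[0, 0, 0], [0, 0.007, 0], 0], [[0, 0, 0], [0, 0.006, 0], 0], [[0, 0, 0], [0, 0.004, 0], 0], [[0, 0, 0], [0, 0.004, 0], 0], [[0, 0, 0], [0, 0, 0], 0], [[0, 0, 0], [0, 0, 0], 0]]'

```text
time: 15.4
ee_pos: [0.4969, -0.0575, -0.0086]
tcp_rot: [180.0, -0.0, 169.4]
wrist_force: [0.3, -0.0, 0.2]
opening: -0.0001
grasp_force: 0.0
```

```bash
python3 -c "
from h import *
st();tin('wrist')"
```

```text
t 15.4 rack mm [-73.  -65.5  24.4] F [ 0.3 -0.   0.2] rpy [180.   -0.  169.4]
wrist score 0.64 n 8896 z 0.0499 spread 0.0008 ((-73.65995788574219, -31.283193588256836), (39.92041778564453, 65.68489074707031), 89.66893005371094)
```

>>> servo_tool --moves '[[[0, 0, 0], [0, -0.012, 0], 0], [[0, 0, 0], [0, 0, -0.05], 0], [[0, 0, 0], [0, 0, -0.05], 0], [[0, 0, 0], [0.03, 0.02, 0], 0], [[0, 0, 0], [0.03, 0.02, 0], 0], [[0, 0, 0], [0.005, 0.006, 0], 0], [[0, 0, 0], [0, 0, 0], 0], [[0, 0, 0], [0, 0, 0.03], 0], [[0, 0, 0], [0, 0, 0], 0]]'

```text
time: 16.4
ee_pos: [0.4382, -0.0133, 0.0586]
tcp_rot: [-179.9, -0.3, 169.4]
wrist_force: [-0.8, 0.5, -0.2]
opening: -0.0006
grasp_force: 0.0
```

```bash
python3 -c "
from h import *
st();tin('side');tin('scene')"
```

```text
t 16.4 rack mm [-139.1  -33.2   91.6] F [-0.8  0.5 -0.2] rpy [-179.9   -0.3  169.4]
side score 0.55 n 262 z 0.0498 spread 0.0019 ((-68.34169006347656, -45.81864929199219), (70.02515411376953, 66.59302520751953), 5.010467052459717)
scene score 0.65 n 174 z 0.049 spread 0.0016 ((-68.48907470703125, -29.926692962646484), (39.85750961303711, 72.74236297607422), 88.83160400390625)
```

>>> servo_tool --moves '[[[0, 0, 0], [0, 0.002, 0.035], 0], [[0, 0, 0], [0, 0, 0.033], 0], [[0, 0, 0], [0, 0, 0], 0], [[0, 0, 0], [-0.01, 0, 0], 0], [[0, 0, 0], [-0.01, 0, 0], 0], [[0, 0, 0], [-0.01, 0, 0], 0], [[0, 0, 0], [-0.01, 0, 0], 0], [[0, 0, 0], [0, 0, 0], 0]]'

```text
time: 17.4
ee_pos: [0.481, -0.0182, -0.0058]
tcp_rot: [180.0, 0.1, 169.4]
wrist_force: [-0.3, -0.1, 0.0]
opening: 0.0003
grasp_force: 0.0
```

```bash
python3 -c "
from h import *
st();tin('scene');tin('side')"
```

```text
t 17.4 rack mm [-96.1 -29.9  27.2] F [-0.3 -0.1  0. ] rpy [1.800e+02 1.000e-01 1.694e+02]
scene score 0.87 n 166 z 0.049 spread 0.0017 ((-45.05150604248047, -30.370729446411133), (67.0415267944336, 39.75242614746094), 2.0107078552246094)
side score 0.94 n 250 z 0.0497 spread 0.002 ((-47.90463638305664, -34.51258087158203), (44.400901794433594, 67.57258605957031), 89.06718444824219)
```

>>> servo_tool --moves '[[[0, 0, 0], [-0.01, 0, 0], 0], [[0, 0, 0], [-0.01, 0, 0], 0], [[0, 0, 0], [-0.01, 0, 0], 0], [[0, 0, 0], [-0.01, 0, 0], 0], [[0, 0, 0], [-0.006, 0, 0], 0], [[0, 0, 0], [-0.003, 0, 0], 0], [[0, 0, 0], [0, 0, 0], 0]]'

```text
time: 18.3
ee_pos: [0.5278, -0.027, -0.0065]
tcp_rot: [-180.0, 0.0, 169.4]
wrist_force: [-1.5, 0.0, -0.2]
opening: 0.0004
grasp_force: 0.0
```

```bash
python3 -c "
from h import *
st();tin('scene');tin('side')"
```

```text
t 18.3 rack mm [-48.5 -29.8  26.5] F [-1.5  0.  -0.2] rpy [-180.     0.   169.4]
scene score 0.58 n 172 z 0.0491 spread 0.0015 ((-1.6124076843261719, -29.068096160888672), (72.95011901855469, 39.47487258911133), 2.444671630859375)
side score 0.88 n 247 z 0.0498 spread 0.0018 ((-1.5807247161865234, -33.81178283691406), (43.3546257019043, 66.96663665771484), 88.04879760742188)
```

Nearly home. I'll inch forward until the force rises at the rail.

>>> servo_tool --moves '[[[0, 0, 0], [-0.002, 0, 0], 0], [[0, 0, 0], [-0.0015, 0, 0], 0], [[0, 0, 0], [0, 0, 0], 0]]'

```text
time: 18.8
ee_pos: [0.5307, -0.0276, -0.0063]
tcp_rot: [180.0, -0.0, 169.4]
wrist_force: [-0.7, -0.1, 0.8]
opening: -0.0002
grasp_force: 0.8
```

```bash
python3 -c "
from h import *
st();tin('scene');tin('side')"
```

```text
t 18.8 rack mm [-45.5 -29.7  26.7] F [-0.7 -0.1  0.8] rpy [180.   -0.  169.4]
scene score 0.77 n 157 z 0.0492 spread 0.0016 ((2.502521514892578, -28.198747634887695), (40.191593170166016, 67.44186401367188), 89.86544036865234)
side score 0.71 n 236 z 0.0502 spread 0.0018 ((1.6677207946777344, -31.185317993164062), (65.59578704833984, 45.877098083496094), 3.756199598312378)
```

>>> servo_tool --moves '[[[0, 0, 0], [-0.002, 0, 0], 0], [[0, 0, 0], [-0.001, 0, 0], 0], [[0, 0, 0], [0, 0, 0], 0]]'

```text
time: 19.3
ee_pos: [0.5337, -0.0281, -0.0064]
tcp_rot: [180.0, -0.0, 169.4]
wrist_force: [-2.5, 0.5, 2.6]
opening: -0.0
grasp_force: 1.5
```

```bash
python3 -c "
from h import *
st()"
```

```text
t 19.3 rack mm [-42.5 -29.7  26.6] F [-2.5  0.5  2.6] rpy [180.   -0.  169.4]
```

>>> servo_tool --moves '[[[0, 0, 0], [-0.001, 0, 0], 0], [[0, 0, 0], [-0.001, 0, 0], 0], [[0, 0, 0], [0, 0, 0], 0]]'

```text
time: 19.6
ee_pos: [0.5336, -0.0281, -0.0064]
tcp_rot: [180.0, -0.2, 169.4]
wrist_force: [-13.8, 3.1, 9.9]
opening: 0.0005
grasp_force: 7.2
```

Force has risen and motion has stopped, so the tin is against the rail. I'll back off, lift and check.

>>> servo_tool --moves '[[[0, 0, 0], [0.005, 0, 0], 0], [[0, 0, 0], [0.03, 0, 0], 0], [[0, 0, 0], [0.03, 0, -0.01], 0], [[0, 0, 0], [0, 0, -0.05], 0], [[0, 0, 0], [0, 0, -0.05], 0], [[0, 0, 0], [-0.04, 0, -0.05], 0], [[0, 0, 0], [-0.04, 0, 0], 0], [[0, 0, 0], [-0.04, 0, 0], 0], [[0, 0, 0], [-0.02, 0, 0], 0], [[0, 0, 0], [0, 0, 0], 0], [[0, 0, 0], [0, 0, 0], 0]]'

```text
time: 20.7
ee_pos: [0.6007, -0.0408, 0.1421]
tcp_rot: [-180.0, -0.0, 169.4]
wrist_force: [-0.1, 0.6, -0.9]
opening: -0.0001
grasp_force: 0.0
```

```bash
python3 -c "
from h import *
st();im=tin('wrist');cv2.imwrite('pics/k.png',im[:,:,::-1])
k=calibration('wrist')
for n in('pink_tin','green_tin','gold_tin'): print(n,[w('wrist',r['xyz'],k).round(3) for r in mark_of(n,'wrist')[:1]])"
```

```text
t 20.7 rack mm [ 25.7 -29.4 175.1] F [-0.1  0.6 -0.9] rpy [-180.    -0.   169.4]
wrist score 0.68 n 4025 z 0.05 spread 0.0007 ((2.6842269897460938, -30.461523056030273), (67.73090362548828, 40.09123229980469), 0.3185991942882538)
pink_tin [array([ 0.565, -0.101,  0.002])]
green_tin [array([ 0.6  ,  0.082, -0.001])]
gold_tin [array([0.539, 0.128, 0.004])]
```

View pics/k.png

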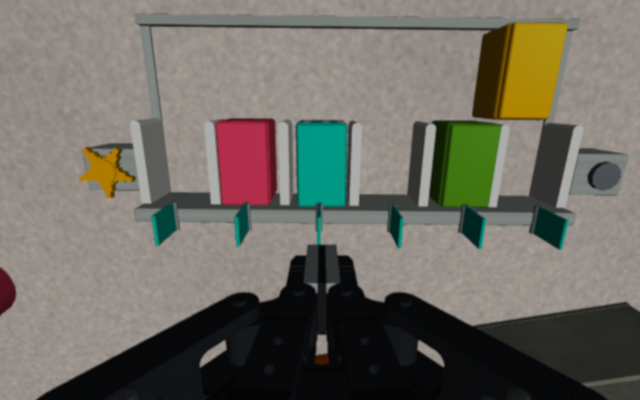

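The turquoise tin (322,163) is home in the third gap, level with the pink tin and square. The other tins have not moved and the arm is clear.

```bash
python3 -c "
from h import *
print(job_done())"
```

```text
the job is handed in; nothing more can be done
None
```

I flicked the first three tabs from the star and pushed the turquoise tin home against the rail in the third gap. The final view shows it square in the gap and the other tins unmoved, and I handed the job in at about 21 s of the 61 s; no verdict came back.

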